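# Cull the faulty brackets into the braked reject cart

## Task

Push the brake lever of the reject cart fully down to lock it. Then take the two faulty brackets (the one that is too short and the one whose flange is bent in, out of square) from the sawtooth rack and put them inside the cart's bin, and after that flick the brake lever fully back up to release the cart. Leave the good brackets where they lie, do not shove the cart along its rails, and do not disturb the other things on the table.

Things in the scene. Friction and masses are not known exactly. Their poses are not given: they have to be found in the camera images.
- rack: Fixed grey sawtooth rack, 235 (x) x 320 (y) x 65 mm high; origin on the table under its middle, x away from the robot at yaw 0. Two rows of 66 mm long ledges slope 26 degrees, low ends (36 mm up, lip 6 mm proud) at x = -85 and +30 mm; each row has three places at y about -102, 0, +102 mm. The gap in front of the far row is 55 mm, its bottom 8 mm up. May stand left or right.
- short_flange (a point): Faulty bracket, too short: bare steel L-bracket only 58 mm long along y (good ones 90 mm), otherwise as good1; the point is the centre of its flange; axes as good1. 0.23 kg.
- bent_flange (a point): Faulty bracket, bent: 90 mm long, but its flange is bent in over the base, so that they enclose 72 degrees instead of 90: on the rack it leans only 8 degrees from upright towards the rack's -x, while good ones lean 26. The point is the centre of its flange. Axes are those of its base (as good1): the flange leans 18 degrees from z towards +x. 0.36 kg.
- good1_flange (a point): Good bracket: bare steel L, 5 mm thick. Its base, 60 (x) x 90 (y) mm, lies on a ledge; its flange, 90 mm long, 55 mm high from the underside, stands square to it along the lower edge (-x end) at the lip, so leans 26 degrees from upright to the rack's -x. Point: flange centre, 27.5 mm above the underside. Axes: x up the ledge, y along the bend, z square to the base. 0.36 kg. Stays.
- good2_flange (a point): Good bracket, the same as good1. Any bracket may lie in any of the six places.
- good3_flange (a point): Good bracket, the same as good1.
- good4_flange (a point): Good bracket, the same as good1.
- bin_floor (a point): Centre of the inner floor of the reject cart's open aluminium bin, 43 mm above the table; inside 150 (x) x 240 (y) mm, walls 5 mm thick and 70 mm high above this point (rim 113 mm above the table). The cart can be pushed along its rails (along its y) against about 8 N; its lever side faces -x. Axes x, y as the bin, z up.
- brake_hinge (a point): Hinge axis of the brake lever, along the bin's y, 88 mm above the table, 12 mm in front of the bin's -x wall. Axes as the bin.
- brake_grip (a point): Centre of the black round cross-bar (16 mm diameter, 90 mm long, parallel to the hinge) at the free end of the brake lever, 80 mm from the hinge, on its -x side. The flat lever arm, 16 mm wide, joins it in the middle; to each side of the arm 37 mm of bar is free all round; nothing but the table lies below it. Axes turn with the lever.
- brake (a joint): Brake lever angle, rad: 0 = fully up (released), lever pointing 30 degrees above level towards the cart's -x; grows as it is pushed down to its stop at 0.8 (locked, 16 degrees below level, bar 66 mm above the table). Stays where it is left; moving it takes about 3 N at the bar.
- stop_post: Bystander fixed to the table between rack and cart: steel fixture post, 60 x 50 mm foot, 160 mm high, with an arm to its +x; origin at the centre of its foot.
- spray_can_mid (a point): Bystander: loose blue can, 60 mm diameter, 160 mm high; the point is half-way up.
- chip_hammer: Bystander: loose hammer lying on the table beyond the work, 260 mm long along its x, origin at mid-length, head at the +x end.
- magnet: Bystander: loose red L-shaped welding magnet lying on the table near the robot, 100 mm (x) x 100 mm (y), 25 mm high, origin under the middle of its long arm; the other arm goes to +y at its -x end.
There are look-alikes about, which are no part of the job. What is shaped like the part that bears short_flange but purple or red is not meant.

How it is judged:
By the outcome, as a careful person would: the job done as asked, in the order asked, and still so for the second after the job is handed in, with the robot touching nothing.
It also fails if it takes over 72 s, if anything falls off the work surface, if the arm or the gripper's body presses on something with over 40 N, if the wrist force passes 120 N, or if a joint passes its speed limit or range.

## Robot

A 7-joint arm with a two-finger parallel gripper is mounted at the origin on the work surface. World frame = base frame: x ahead of the robot, y to its left, z up, the work surface at z = 0. Lengths are in m, angles in degrees, forces in N, time in s.
With the tool pointing down it reaches from about 0.375 to 0.925 m from the base axis. Payload 3.1 kg.
Tool frame: the origin (TCP) lies on the centre line of the jaws, within the pads' length; the fingertips stand 8 mm ahead of it and the grasp point (between the pads) lies 11 mm behind it; x points along the fingers, z is the direction in which the jaws open and shut, and the axes are right-handed (so a half turn about x gives the same grasp; the last joint's range is limited). The gripper opens to 85 mm and grips with 20 to 120 N. Pads are 22 mm wide; open, the fingers measure 114 mm over their backs; the gripper's body (76 mm by 85 mm) begins 54 mm behind the grasp point. The pads swing forward as they close: fully open they stand 13 mm farther back than shut.
Start: joints at [-77.854, 21.939, 2.515, 91.553, -1.026, 66.532, -2.859], TCP at [0.198, 0.619, 0.239] pointing down, gripper open.
Joint ranges: [-149.38, 149.38], [-23.57, 123.04], [-84.95, 90], [0, 143.3], [-89.99, 269.99], [3.08, 112.72], [-163.45, 163.45]. Speed limits (degrees/s): [159.86, 159.86, 180, 180, 180, 180, 180].

## Interface

Orientations are given as a 3x3 rotation matrix whose columns are the frame's x, y, z axes.
In Python, from station import bot, cams gives the robot as it stands. The module is installed in compiled form; this text tells all that it offers.
- The arm moves only by the tool move_arm, never from a script. Its argument "steps" is a list of rows, each a list of 6 numbers: the shift along the tool's x, y, z in cm, then the turn, a rotation vector about the tool's x, y, z in rad. A call has exactly 8 rows; each row shifts and turns the commanded pose from where the row before left it, along the tool's axes as they then stand; what a row does not reach is not made up. A row lasts 1/8 s, in which the tool goes at most 62.5 mm and 10.7 degrees, less where a joint would pass 70% of its speed; a pose out of reach is approached as far as the arm can. A call with a gripper value outside its range is refused whole. "grip" is the opening, from 0 (shut) to 1 (fully open), set as the call begins (left out, the last holds). The fingers move at their own pace and stop on an object; "squeeze" is the grip in N (left out, the last holds). Time passes only in rows, so rows that do not move let the fingers close, or fill a call up. It gives the time, the measured TCP pose, the force and the opening at its end, in the units of the state.
- bot.get_obs(): the state, without advancing time (a new reading comes with each control period).
- cams.read_camera(name): name is "scene" or "top" or "wrist"; returns a dict with "frame" (384x512x3 uint8, red, green, blue), "z_map" (384x512 float32, m along the optical axis (not along the pixel's ray), 0 where there is no reading), "fx", "fy", "cx", "cy" (pixels), "rvec" (rotation vector, rad) and "tvec" (3), from world to camera coordinates, as OpenCV has them. Camera axes: x right, y down, z forward; pixel columns grow to the right and rows downward; lengths in m; the calibration is good to about 2 mm. A picture is of the moment at which its call begins.
- bot.finish_job(): hands the job in, once; it reports no verdict.
The state is a dict: "clock": time; "q": joint angles; "qvel": joint speeds; "joint_efforts": joint torques, N m; "position": TCP position; "eef_rot": TCP orientation; "force": force on the tool from outside, world axes, zero at the start; "torque": the same for the moment, N m; "opening": finger opening in m.
Only numpy, scipy, OpenCV 4.12 (cv2) and the standard library are available. Lean on these libraries where they do the work, as an engineer would, in place of code of your own. Each camera call takes 0.05 s, during which the arm holds its last target.

## Working session

There is one attempt and no reset: what is moved stays moved. The work goes in short steps, Python scripts to look and compute and a tool call to move; the robot and the scene stay as the last step left them, time stands still between calls to the robot, and variables do not carry over. Pictures are saved under pics/ and viewed, and the job is handed in when it is done.

Besides the shell and the picture viewer there is one more tool, called after "Call:" as name(argument=value, ...), one argument or row to a line, values as JSON. move_arm: Moves the arm, as the interface text tells. Its arguments: {"type":"object","properties":{"steps":{"type":"array"},"grip":{"type":"number"},"squeeze":{"type":"number"}},"required":["steps"]}

```bash
mkdir -p pics; ls
cat > h.py <<'E'
import numpy as np, cv2
from station import bot, cams
def cam(name,save=None):
    c=cams.read_camera(name)
    c['R']=cv2.Rodrigues(np.array(c['rvec'],float))[0]; c['t']=np.array(c['tvec'],float).ravel()
    if save: cv2.imwrite('pics/'+save, c['frame'][:,:,::-1])
    return c
def cloud(c):
    z=c['z_map'].astype(float); v,u=np.mgrid[0:z.shape[0],0:z.shape[1]]
    P=np.dstack([(u-c['cx'])/c['fx']*z,(v-c['cy'])/c['fy']*z,z])
    W=(P-c['t'])@c['R']; W[z==0]=np.nan
    return W
def proj(c,p):
    q=c['R']@np.array(p)+c['t']; return q[0]/q[2]*c['fx']+c['cx'],q[1]/q[2]*c['fy']+c['cy']
def ray(c,u,v,h):
    d=c['R'].T@np.array([(u-c['cx'])/c['fx'],(v-c['cy'])/c['fy'],1]); o=-c['R'].T@c['t']
    return o+d*(h-o[2])/d[2]
E
python3 - <<'E'
from h import *
for n in ['scene','top','wrist']:
    c=cam(n,n+'1.png'); np.savez('pics/'+n+'1.npz',W=cloud(c),f=c['frame'])
    print(n,-c['R'].T@c['t'],c['R'][2])
print(bot.get_obs())
E
```

```text
pics
scene [ 0.99644531 -0.29777156  0.87799709] [-0.44753137  0.19970834 -0.87168357]
top [ 0.35371423 -0.10526528  1.3393969 ] [ 0.16852748  0.01127449 -0.98563247]
wrist [0.11811102 0.64431048 0.37217052] [ 0.30577015 -0.10013505 -0.946825  ]
{'clock': 0.15, 'q': array([-77.85238598,  21.98141027,   2.51110698,  91.62828962,
        -1.0241903 ,  66.5327069 ,  -2.86033245]), 'qvel': array([ 0.02840633, -0.1696944 , -0.02516262, -0.32431406,  0.00993378,
        0.01388616, -0.02525785]), 'joint_efforts': array([ 2.10105369e-03, -4.34051335e+01,  1.02696363e+00, -2.49977195e+01,
        1.07751015e-02,  7.25866135e-03,  1.27545778e-05]), 'position': array([0.19794558, 0.61836158, 0.23817406]), 'eef_rot': array([[-5.20085583e-04, -9.52414024e-01,  3.04806917e-01],
       [-2.02784383e-03,  3.04807336e-01,  9.52411873e-01],
       [-9.99997809e-01, -1.22765142e-04, -2.08987280e-03]]), 'force': array([-0.40269569, -0.65068839, -0.13037021]), 'torque': array([-0.01305264,  0.07567816,  0.01306575]), 'opening': 0.08549865341662553}
```

View pics/scene1.png

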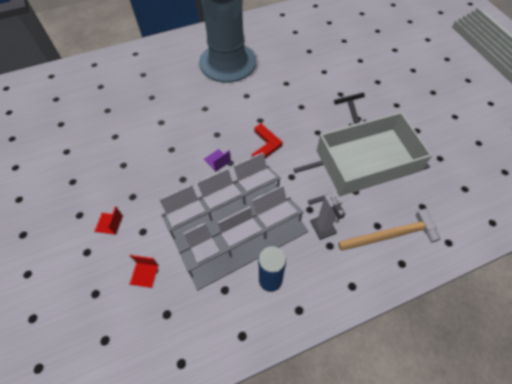

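View pics/top1.png

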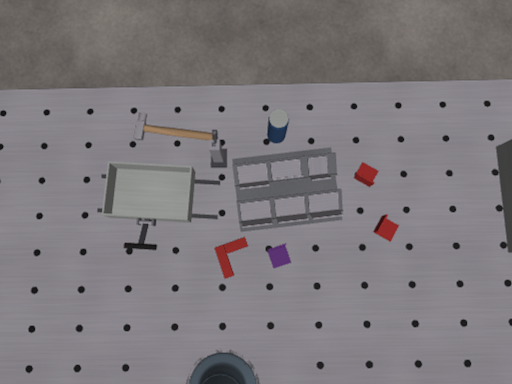

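Run:
```python
import numpy as np, cv2
for n,(u0,u1,v0,v1) in {'top':(90,360,80,290),'scene':(140,440,80,300)}.items():
    d=np.load(f'pics/{n}1.npz'); im=d['f'][v0:v1,u0:u1,::-1]
    cv2.imwrite(f'pics/{n}1z.png',cv2.resize(im,None,fx=2.6,fy=2.6,interpolation=cv2.INTER_CUBIC))
W=np.load('pics/top1.npz')['W']
for name,u,v in [('barL',127,245),('barR',155,245),('binc',150,192),('rimTL',108,166),('rimTR',194,168),('rimBL',107,216),('rimBR',190,220),('rackTL',234,160),('rackTR',330,150),('rackBL',240,230),('rackBR',341,221),('can',279,118),('post',218,158),('mag',225,255)]:
    print(name,W[v,u].round(3))
W=np.load('pics/scene1.npz')['W']
for name,u,v in [('barL',337,102),('barR',362,96),('binc',370,155)]: print(name,W[v,u].round(3))
```

```text
barL [0.415 0.258 0.13 ]
barR [0.413 0.179 0.128]
binc [0.581 0.218 0.043]
rimTL [0.649 0.328 0.113]
rimTR [ 0.665  0.089 -0.001]
rimBL [0.502 0.331 0.095]
rimBR [0.491 0.093 0.051]
rackTL [ 0.686 -0.041  0.011]
rackTR [ 0.715 -0.35   0.004]
rackBL [ 0.462 -0.057  0.007]
rackBR [ 0.485 -0.374  0.001]
can [ 0.77  -0.179  0.161]
post [0.679 0.006 0.067]
mag [ 0.385 -0.011  0.021]
barL [0.417 0.181 0.129]
barR [0.423 0.259 0.127]
binc [0.566 0.223 0.045]
```

View pics/top1z.png

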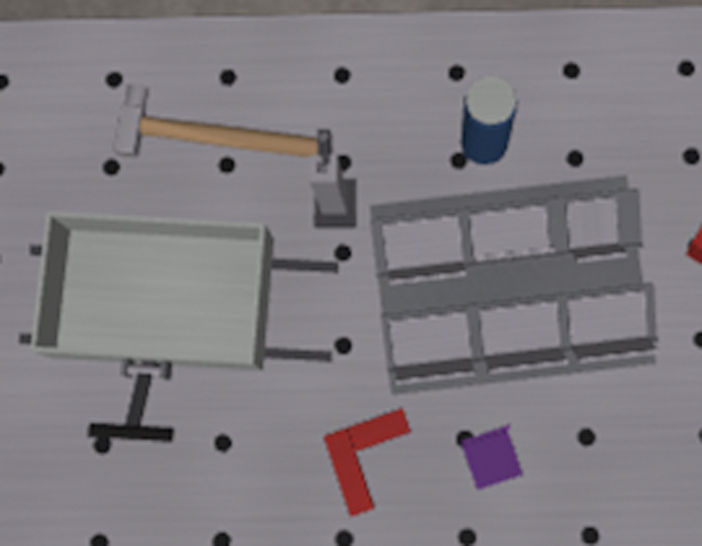

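View pics/scene1z.png

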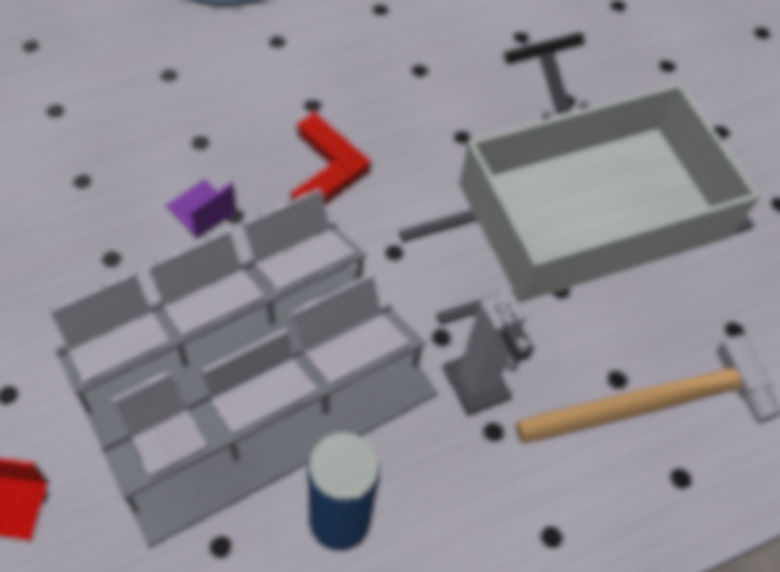

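Run:
```python
import numpy as np, cv2
for n in ['top','scene']:
    d=np.load(f'pics/{n}1.npz'); W=d['W'].reshape(-1,3); 
    W=W[np.isfinite(W).all(1)]
    # dark bar
    m=(W[:,2]>.1)&(W[:,0]<.45)&(W[:,0]>.38)&(W[:,1]>.1)&(W[:,1]<.35)
    b=W[m]; print(n,'bar',len(b),b.mean(0).round(4),b.min(0).round(3),b.max(0).round(3), 'dir',np.polyfit(b[:,1],b[:,0],1).round(3))
    # bin rim
    m=(W[:,2]>.106)&(W[:,2]<.12)&(W[:,0]>.45)&(W[:,0]<.72)&(W[:,1]>.05)&(W[:,1]<.38)
    b=W[m]; r=cv2.minAreaRect((b[:,:2]*1000).astype(np.float32)); print('rim',len(b),r)
    m=(W[:,2]>.03)&(W[:,2]<.055)&(W[:,0]>.5)&(W[:,0]<.66)&(W[:,1]>.1)&(W[:,1]<.34)
    b=W[m]; r=cv2.minAreaRect((b[:,:2]*1000).astype(np.float32)); print('floor',len(b),r,b[:,2].mean())
    # rack region orthomap
    H=np.zeros((330,430),np.float32); C=np.zeros((330,430,3),np.uint8)
    Wf=d['W'];
    big=cv2.resize(np.nan_to_num(Wf,nan=-9).astype(np.float32),None,fx=3,fy=3,interpolation=cv2.INTER_NEAREST)
    m=(W[:,0]>.44)&(W[:,0]<.77)&(W[:,1]>-.40)&(W[:,1]<.03)
    for p in W[m]:
        i=int((.77-p[0])*1000);j=int((.03-p[1])*1000)
        cv2.circle(H,(j,i),1,float(p[2]),-1)
    cv2.imwrite(f'pics/H_{n}.png',cv2.resize(cv2.applyColorMap(np.clip(H*2500,0,255).astype(np.uint8),cv2.COLORMAP_JET),None,fx=1.7,fy=1.7))
```

```text
top bar 251 [0.4169 0.223  0.1267] [0.399 0.179 0.104] [0.45 0.27 0.14] dir [0.054 0.405]
rim 595 ((552.8002319335938, 213.365966796875), (252.502197265625, 202.47784423828125), 85.93852996826172)
floor 3467 ((571.9425048828125, 218.82119750976562), (231.3916473388672, 156.37188720703125), 85.88232421875) 0.04380027238541998
scene bar 259 [0.4218 0.2192 0.1252] [0.401 0.175 0.101] [0.45  0.268 0.134] dir [0.085 0.403]
rim 855 ((554.3125610351562, 212.31321716308594), (254.64190673828125, 206.62261962890625), 85.61165618896484)
floor 2680 ((578.0861206054688, 219.0834197998047), (226.05929565429688, 159.39035034179688), 85.43804168701172) 0.043930418508365536
```

View pics/H_scene.png

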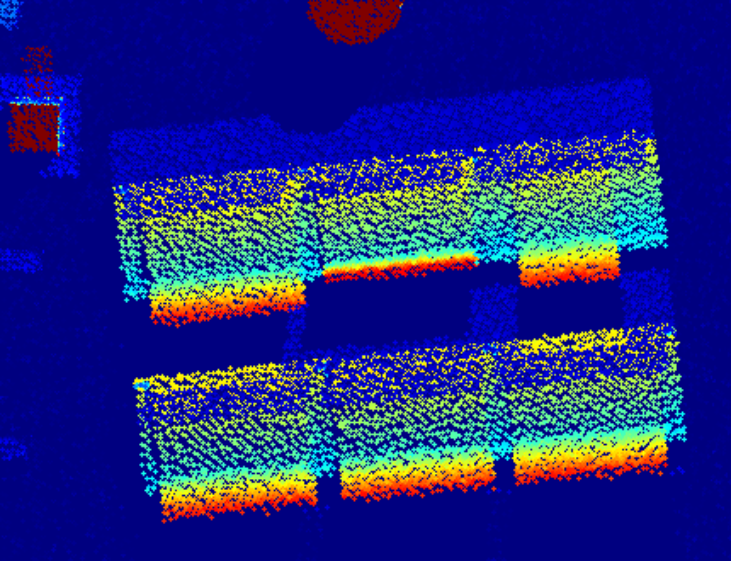

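View pics/H_top.png

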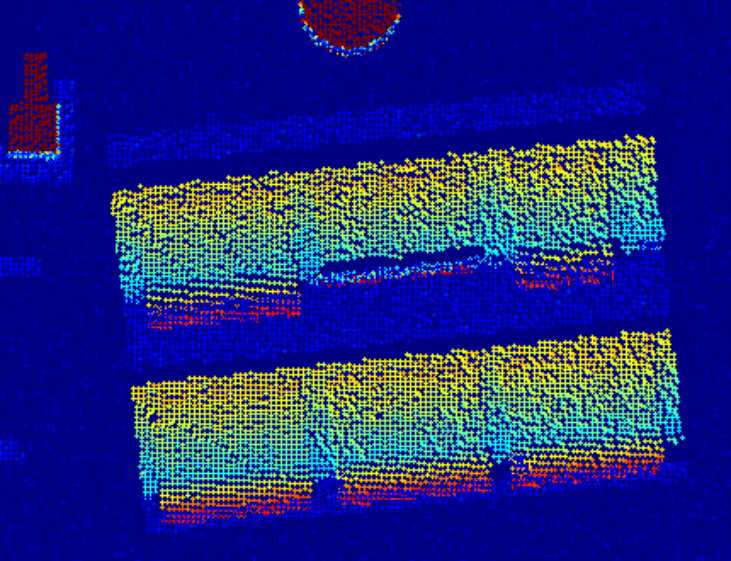

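```bash
cat > m.py <<'E'
from h import *
def flange(W,c0,yaw,lean,L):
    # W points; c0 guess xyz ; returns fit in rack axes
    ex=np.array([np.cos(yaw),np.sin(yaw),0]);ey=np.array([-np.sin(yaw),np.cos(yaw),0]);ez=np.array([0,0,1.])
    up=-np.sin(lean)*ex+np.cos(lean)*ez; n=np.cos(lean)*ex+np.sin(lean)*ez
    d=W-c0; a,b,s=d@n,d@ey,d@up
    return a,b,s,n,ey,up
E
python3 - <<'E'
from m import *
A=[np.load(f'pics/{n}1.npz')['W'].reshape(-1,3) for n in ['scene','top']]
A=[a[np.isfinite(a).all(1)] for a in A]
# flange points: z .06-.085 in strip; guess centres from height map (px/1.7)
def px(j,i): return np.array([.77-i/1700,.03-j/1700])
G={'g_far':(228,303,26),'bent':(400,266,8),'short':(570,265,26),'n1':(240,498,26),'n2':(418,478,26),'n3':(590,462,26)}
yaw=np.radians(6)
for k,(j,i,l) in G.items():
    c0=np.r_[px(j,i),.066]
    for nm,W in zip('st',A):
        a,b,s,n,ey,up=flange(W,c0,yaw,np.radians(l),.09)
        m=(abs(a)<.012)&(abs(b)<.07)&(s>-.012)&(s<.04)&(W[:,2]>.055)
        # robust plane fit
        P=W[m]; 
        for _ in range(4):
            c=P.mean(0); u,sv,vt=np.linalg.svd(P-c,full_matrices=False); nn=vt[2]*np.sign(vt[2][0]); r=(P-c)@nn; P=P[abs(r)<.003]
        print(k,nm,len(P),'lean',np.degrees(np.arctan2(nn[2],np.hypot(nn[0],nn[1]))).round(1),'yaw',np.degrees(np.arctan2(nn[1],nn[0])).round(1),'std',r.std().round(4),'cen',c.round(4),'y-ext',np.percentile((P-c0)@ey,[1,99]).round(4), 'mid',(c0+ey*np.mean(np.percentile((P-c0)@ey,[1,99]))).round(4),'top',np.percentile(P[:,2],[98,100]).round(4))
E
```

```text
g_far s 369 lean 26.3 yaw 5.7 std 0.0012 cen [ 0.5938 -0.1048  0.0737] y-ext [-0.0445  0.0436] mid [ 0.5918 -0.1046  0.066 ] top [0.089  0.0904]
g_far t 132 lean 28.5 yaw 6.0 std 0.0012 cen [ 0.5892 -0.1017  0.0777] y-ext [-0.0418  0.0463] mid [ 0.5915 -0.1018  0.066 ] top [0.0921 0.0946]
bent s 272 lean 9.8 yaw 7.0 std 0.001 cen [ 0.6154 -0.2117  0.0751] y-ext [-0.044   0.0423] mid [ 0.6136 -0.2062  0.066 ] top [0.0926 0.0932]
bent t 71 lean 2.1 yaw 5.7 std 0.0013 cen [ 0.608  -0.2025  0.0854] y-ext [-0.0499  0.0647] mid [ 0.6128 -0.198   0.066 ] top [0.0946 0.095 ]
short s 277 lean 27.8 yaw 5.5 std 0.0012 cen [ 0.6144 -0.3054  0.0734] y-ext [-0.0277  0.0288] mid [ 0.6141 -0.3047  0.066 ] top [0.0877 0.0897]
short t 80 lean 27.2 yaw 6.0 std 0.0011 cen [ 0.6109 -0.3027  0.0765] y-ext [-0.025   0.0314] mid [ 0.6138 -0.3021  0.066 ] top [0.0907 0.0921]
n1 s 392 lean 26.4 yaw 5.6 std 0.0013 cen [ 0.4797 -0.1181  0.0737] y-ext [-0.0685  0.0441] mid [ 0.4783 -0.1233  0.066 ] top [0.0889 0.0915]
n1 t 177 lean 27.2 yaw 6.1 std 0.0011 cen [ 0.4763 -0.1167  0.0764] y-ext [-0.0686  0.0457] mid [ 0.4783 -0.1226  0.066 ] top [0.0915 0.0926]
n2 s 484 lean 26.5 yaw 6.1 std 0.0013 cen [ 0.4899 -0.2178  0.0736] y-ext [-0.0682  0.0685] mid [ 0.4888 -0.2157  0.066 ] top [0.0885 0.0897]
n2 t 202 lean 27.9 yaw 5.6 std 0.0011 cen [ 0.4868 -0.2183  0.076 ] y-ext [-0.0686  0.069 ] mid [ 0.4888 -0.2157  0.066 ] top [0.0911 0.0923]
n3 s 468 lean 26.0 yaw 5.7 std 0.0013 cen [ 0.4995 -0.3103  0.0738] y-ext [-0.0442  0.0686] mid [ 0.497  -0.3049  0.066 ] top [0.0886 0.0897]
n3 t 184 lean 28.5 yaw 6.0 std 0.0012 cen [ 0.4958 -0.309   0.0764] y-ext [-0.0428  0.0689] mid [ 0.4969 -0.3041  0.066 ] top [0.0913 0.0936]
```

Run:
```python
from m import *
for n in ['scene','top']:
    W=np.load(f'pics/{n}1.npz')['W'].reshape(-1,3); W=W[np.isfinite(W).all(1)]
    m=(W[:,2]>.11)&(W[:,0]-.073*(W[:,1]-.222)<.430)&(W[:,0]>.38)&(W[:,1]>.1)&(W[:,1]<.35)
    b=W[m]; q=b[:,0]-.073*(b[:,1]-.222)
    print(n,len(b),'x',np.percentile(q,[0,3,50,97,100]).round(4),'y',np.percentile(b[:,1],[0,2,50,98,100]).round(4),'z',np.percentile(b[:,2],[5,50,90,98]).round(4))
    # post & can
    m=(W[:,2]>.13)&(W[:,0]>.55)&(W[:,0]<.8)&(W[:,1]>-.06)&(W[:,1]<.09); b=W[m]; print('post',b.min(0).round(3),b.max(0).round(3))
    m=(W[:,2]>.105)&(W[:,2]<.12)&(W[:,0]>.47)&(W[:,0]<.70)&(W[:,1]>.05)&(W[:,1]<.38); b=W[m]
    t=np.radians(-4.2); ex=np.array([np.cos(t),np.sin(t)]);ey=np.array([-np.sin(t),np.cos(t)])
    print('rim u',np.percentile(b[:,:2]@ex,[1,5,95,99]).round(4),'v',np.percentile(b[:,:2]@ey,[1,5,95,99]).round(4))
    u=b[:,:2]@ex; v=b[:,:2]@ey
    mm=(u>np.median(u[u>u.mean()])-.01)&(u>u.mean()); print('far wall fit slope',np.polyfit(b[mm,1],b[mm,0],1))
```

```text
scene 207 x [0.4044 0.4081 0.4181 0.4278 0.4298] y [0.1752 0.1767 0.2187 0.2647 0.2677] z [0.1201 0.1296 0.133  0.134 ]
post [ 0.68  -0.008  0.13 ] [0.741 0.025 0.163]
rim u [0.4785 0.4801 0.6392 0.6399] v [0.1259 0.1267 0.3741 0.3767]
far wall fit slope [0.07437604 0.63836406]
top 208 x [0.4023 0.4031 0.4112 0.4277 0.4294] y [0.179  0.1797 0.2229 0.2673 0.2701] z [0.1191 0.1305 0.134  0.136 ]
post [ 0.678 -0.005  0.135] [0.739 0.025 0.166]
rim u [0.476  0.4767 0.6352 0.6363] v [0.1278 0.1285 0.3767 0.3783]
far wall fit slope [0.07191012 0.63457704]
```

```bash
cat > plan.py <<'E'
from h import *
from scipy.spatial.transform import Rotation as Ro, Slerp
def pose(app_tilt_dir_yaw, tilt=0.):
    """jaw z along yaw direction (deg) ; tilt>0: approach leans to +yaw dir (tool top towards -dir)"""
    y=np.radians(app_tilt_dir_yaw); t=np.radians(tilt)
    d=np.array([np.cos(y),np.sin(y),0]); k=np.array([0,0,1.])
    ax=np.sin(t)*d-np.cos(t)*k; az=np.cos(t)*d+np.sin(t)*k
    return np.column_stack([ax,np.cross(az,ax),az])
def plan(wps,p=None,R=None,qd=.1,qa=.01):
    """wps: list of (pos,R,nrows)"""
    o=bot.get_obs()
    if p is None: p=np.array(o['position']);R=np.array(o['eef_rot'])
    rows=[]
    for (tp,tR,n) in wps:
        p0,R0=p.copy(),R.copy(); s=Slerp([0,1],Ro.from_matrix([R0,tR]))
        for i in range(1,n+1):
            gp=p0+(np.array(tp)-p0)*i/n; gR=s(i/n).as_matrix()
            sh=np.round(R.T@(gp-p)*100/qd)*qd
            rv=np.round(Ro.from_matrix(R.T@gR).as_rotvec()/qa)*qa
            p=p+R@(sh/100); R=R@Ro.from_rotvec(rv).as_matrix()
            rows.append([*(float(x) for x in (sh+0.0).round(2)),*(float(x) for x in (rv+0.0).round(3))])
    for i in range(0,len(rows),8):
        print(str(rows[i:i+8]).replace(' ','').replace('-0.0,','0,').replace('0.0,','0,'))
    r=np.array(rows); print('max shift cm',np.linalg.norm(r[:,:3],axis=1).max(),'max deg',np.degrees(np.linalg.norm(r[:,3:],axis=1)).max(),'end',p.round(4))
    return p,R
BY=-4.2; RY=5.8
t=np.radians(BY); bx=np.array([np.cos(t),np.sin(t),0]);by=np.array([-np.sin(t),np.cos(t),0])
def B(u,v,z): return u*bx+v*by+np.array([0,0,z])
def st():
    o=bot.get_obs(); print(o['clock'],'p',o['position'].round(4),'F',o['force'].round(1),'T',o['torque'].round(2),'op',round(o['opening'],4),'q',o['q'].round(0)); print(o['eef_rot'].round(3).tolist())
E
python3 - <<'E'
from plan import *
R=pose(BY)
plan([(B(.391,.225,.21),R,9),(B(.391,.225,.155),R,7)])
E
```

```text
[[0.3,-3.6,-3.8,0.15,0,0.0],[0.3,-4.2,-3.1,0.15,0,0.0],[0.4,-4.6,-2.6,0.14,0,0.0],[0.3,-4.9,-1.8,0.15,0,0.0],[0.3,-5.1,-1.1,0.15,0,0.0],[0.3,-5.2,-0.4,0.15,0,0.0],[0.3,-5.2,0.5,0.15,0,0.0],[0.4,-5.1,1.2,0.15,0,0.0]]
[[0.3,-4.9,2.0,0.14,0,0.0],[0.8,0,0,0,0,0.0],[0.8,0,0,0,0,0.0],[0.8,0,0,0,0,0.0],[0.7,0,0,0,0,0.0],[0.8,0,0,0,0,0.0],[0.8,0,0,0,0,0.0],[0.8,0,0,0,0,0.0]]
max shift cm 5.300943312279429 max deg 8.594366926962348 end [0.4063 0.1953 0.1549]
```

Call:
move_arm(
  steps=[
    [0.3, -3.6, -3.8, 0.15, 0, 0],
    [0.3, -4.2, -3.1, 0.15, 0, 0],
    [0.4, -4.6, -2.6, 0.14, 0, 0],
    [0.3, -4.9, -1.8, 0.15, 0, 0],
    [0.3, -5.1, -1.1, 0.15, 0, 0],
    [0.3, -5.2, -0.4, 0.15, 0, 0],
    [0.3, -5.2, 0.5, 0.15, 0, 0],
    [0.4, -5.1, 1.2, 0.15, 0, 0],
  ],
  grip=0,
  squeeze=40,
)

```text
clock: 1.15
position: [0.3835, 0.242, 0.2132]
eef_rot: [[0.0, -0.066, 0.998], [0.0, 0.998, 0.066], [-1.0, 0.0, 0.0]]
force: [0.6, 0.4, -0.3]
opening: 0.0001
```

Call:
move_arm(
  steps=[
    [0.3, -4.9, 2.0, 0.14, 0, 0],
    [0.8, 0, 0, 0, 0, 0],
    [0.8, 0, 0, 0, 0, 0],
    [0.8, 0, 0, 0, 0, 0],
    [0.7, 0, 0, 0, 0, 0],
    [0.8, 0, 0, 0, 0, 0],
    [0.8, 0, 0, 0, 0, 0],
    [0.8, 0, 0, 0, 0, 0],
  ],
)

```text
clock: 2.15
position: [0.4064, 0.1963, 0.1547]
eef_rot: [[-0.0, 0.069, 0.998], [-0.0, 0.998, -0.069], [-1.0, -0.0, -0.0]]
force: [0.7, -0.1, -0.4]
opening: -0.0002
```

Run:
```python
from plan import *
st(); cam('scene','s2.png'); cam('wrist','w2.png')
```

```text
2.15 p [0.4064 0.1963 0.1547] F [ 0.7 -0.1 -0.4] T [0.03 0.02 0.01] op -0.0002 q [-56.   6.  26. 124.  -4.  51. -31.]
[[-0.0, 0.069, 0.998], [-0.0, 0.998, -0.069], [-1.0, -0.0, -0.0]]
```

View pics/s2.png

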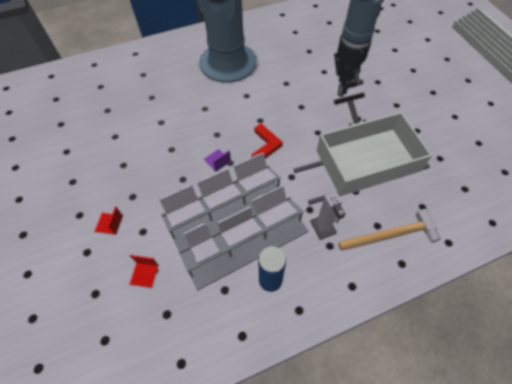

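View pics/w2.png

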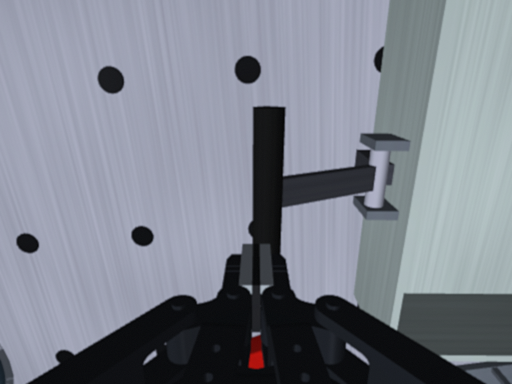

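Call:
move_arm(
  steps=[
    [1, 0, 0, 0, 0, 0],
    [1, 0, 0, 0, 0, 0],
    [1, 0, 0, 0, 0, 0],
    [1, 0, 0, 0, 0, 0],
    [1, 0, 0, 0, 0, 0],
    [0.8, 0, 0, 0, 0, 0],
    [0.7, 0, 0, 0, 0, 0],
    [0.5, 0, 0, 0, 0, 0],
  ],
)

```text
clock: 3.25
position: [0.4072, 0.196, 0.085]
eef_rot: [[0.001, 0.069, 0.998], [-0.0, 0.998, -0.069], [-1.0, 0.0, 0.001]]
force: [0.1, -0.9, 1.2]
opening: 0.0001
```

Run:
```python
from plan import *
st(); cam('wrist','w3.png')
```

```text
3.25 p [0.4072 0.196  0.085 ] F [ 0.1 -0.9  1.2] T [-0.07 -0.01  0.02] op 0.0001 q [-54.  14.  25. 126.  -9.  42. -27.]
[[0.001, 0.069, 0.998], [-0.0, 0.998, -0.069], [-1.0, 0.0, 0.001]]
```

View pics/w3.png

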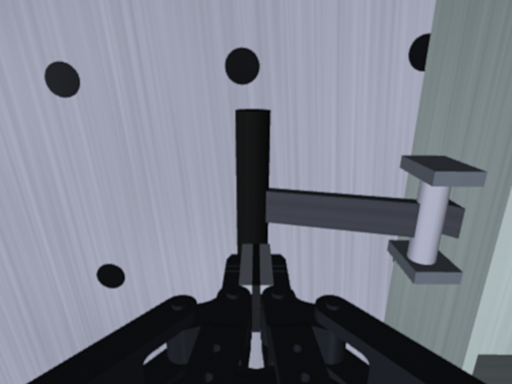

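Call:
move_arm(
  steps=[
    [0.2, 0, 0, 0, 0, 0],
    [0.2, 0, 0, 0, 0, 0],
    [0.1, 0, 0, 0, 0, 0],
    [0.1, 0, 0, 0, 0, 0],
    [0, 0, 0, 0, 0, 0],
    [0, 0, 0, 0, 0, 0],
    [0, 0, 0, 0, 0, 0],
    [0, 0, 0, 0, 0, 0],
  ],
)

```text
clock: 4.3
position: [0.4076, 0.1961, 0.0817]
eef_rot: [[-0.0, 0.07, 0.998], [0.001, 0.998, -0.07], [-1.0, 0.001, -0.0]]
force: [-4.1, -4.3, 19.7]
opening: -0.0005
```

```bash
cat >> plan.py <<'E'
SH=np.array([.6165,-.304,.064]); BE=np.array([.6137,-.2063,.0655])
Rs=pose(RY,26); Rb=pose(RY,8)
E
python3 - <<'E'
from plan import *
p=np.array(bot.get_obs()['position'])
g=SH-Rs[:,0]*.002
pre=g-Rs[:,0]*.07
plan([(p+[0,0,.10],np.array(bot.get_obs()['eef_rot']),2),(pre+[0,0,.03],Rs,11),(pre,Rs,3)])
E
```

```text
[[-5.0,0,0,0,0,0.0],[-5.0,0,0,0,0,0.0],[0.2,-4.5,1.9,-0.02,-0.04,0.0],[0.3,-4.4,1.9,-0.01,-0.04,0.01],[0.3,-4.5,1.7,-0.02,-0.04,0.0],[0.4,-4.6,1.7,-0.01,-0.04,0.0],[0.4,-4.6,1.6,-0.02,-0.05,0.01],[0.5,-4.5,1.5,-0.01,-0.04,0.0]]
[[0.5,-4.7,1.4,-0.02,-0.04,0.0],[0.6,-4.6,1.3,-0.01,-0.04,0.01],[0.6,-4.7,1.3,-0.02,-0.04,0.0],[0.6,-4.6,1.1,-0.01,-0.04,0.0],[0.7,-4.7,1.1,-0.02,-0.04,0.01],[0.9,0,-0.4,0,0,0.0],[0.9,0,-0.5,0,0,0.0],[0.9,0,-0.4,0,0,0.0]]
max shift cm 5.0 max deg 3.138219088915755 end [ 0.5855 -0.3068  0.1289]
```

Call:
move_arm(
  steps=[
    [-5, 0, 0, 0, 0, 0],
    [-5, 0, 0, 0, 0, 0],
    [0.2, -4.5, 1.9, -0.02, -0.04, 0],
    [0.3, -4.4, 1.9, -0.01, -0.04, 0.01],
    [0.3, -4.5, 1.7, -0.02, -0.04, 0],
    [0.4, -4.6, 1.7, -0.01, -0.04, 0],
    [0.4, -4.6, 1.6, -0.02, -0.05, 0.01],
    [0.5, -4.5, 1.5, -0.01, -0.04, 0],
  ],
)

```text
clock: 5.3
position: [0.5035, -0.0792, 0.1668]
eef_rot: [[0.25, -0.023, 0.968], [0.016, 1.0, 0.02], [-0.968, 0.01, 0.25]]
force: [0.2, 0.8, -0.1]
opening: 0.0002
```

Call:
move_arm(
  steps=[
    [0.5, -4.7, 1.4, -0.02, -0.04, 0],
    [0.6, -4.6, 1.3, -0.01, -0.04, 0.01],
    [0.6, -4.7, 1.3, -0.02, -0.04, 0],
    [0.6, -4.6, 1.1, -0.01, -0.04, 0],
    [0.7, -4.7, 1.1, -0.02, -0.04, 0.01],
    [0.9, 0, -0.4, 0, 0, 0],
    [0.9, 0, -0.5, 0, 0, 0],
    [0.9, 0, -0.4, 0, 0, 0],
  ],
  grip=0.38,
  squeeze=60,
)

```text
clock: 6.3
position: [0.5848, -0.3038, 0.1258]
eef_rot: [[0.432, -0.108, 0.895], [0.049, 0.994, 0.096], [-0.9, 0.003, 0.435]]
force: [1.0, 0.1, -0.4]
opening: 0.0326
```

Run:
```python
from plan import *
st(); c=cam('wrist','w4.png'); np.savez('pics/w4.npz',W=cloud(c),f=c['frame']); cam('scene','s4.png')
print(proj(c,SH))
c=cam('top','t4.png')
```

```text
6.3 p [ 0.5848 -0.3038  0.1258] F [ 1.   0.1 -0.4] T [ 0.02  0.48 -0.03] op 0.0326 q [  2.  25.  35. 113. -54.  37.  80.]
[[0.432, -0.108, 0.895], [0.049, 0.994, 0.096], [-0.9, 0.003, 0.435]]
(np.float64(259.41893255837294), np.float64(219.0164419577903))
```

View pics/w4.png

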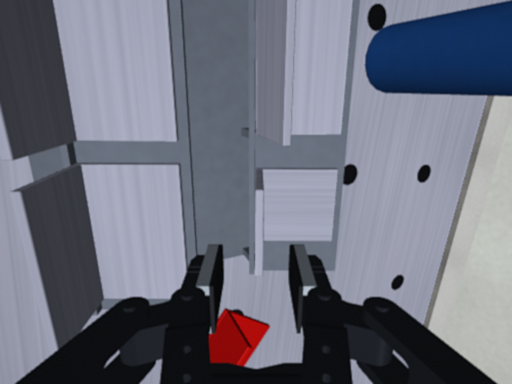

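View pics/s4.png

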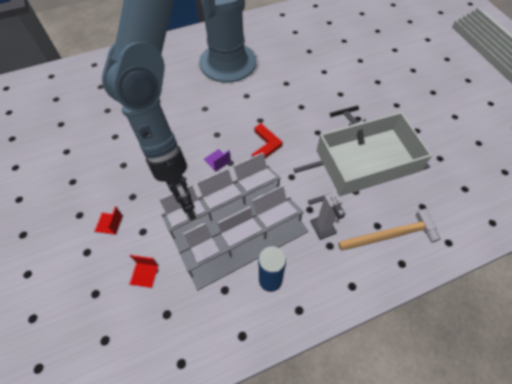

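View pics/t4.png

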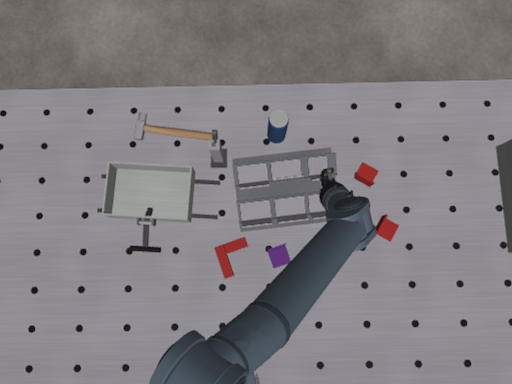

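Run:
```python
from plan import *
W=np.load('pics/w4.npz')['W']
n=Rs[:,2];ey=Rs[:,1];up=-Rs[:,0]
P=W[185:280,245:275].reshape(-1,3); P=P[np.isfinite(P).all(1)]; d=P-SH
a,b,s=d@n,d@ey,d@up
m=(s>.01)&(s<.04)&(abs(a)<.015)
print(m.sum(),'a',np.percentile(a[m],[2,50,98]).round(4),'b',np.percentile(b[m],[1,99]).round(4),'s',np.percentile(s[m],[2,50,90,98]).round(4))
o=bot.get_obs(); d=o['position']-SH; print('tcp rel (n,y,up)',(d@n).round(4),(d@ey).round(4),(d@up).round(4))
plan([(SH+up*.002,Rs,8)],qd=.05)
```

```text
757 a [-0.0029 -0.0006  0.0018] b [-0.0283  0.029 ] s [0.0176 0.0249 0.0257 0.0262]
tcp rel (n,y,up) -0.0013 0.0031 0.0696
[[0.85,-0.05,0,0,0,0.0],[0.85,-0.05,0.05,0,0,0.0],[0.85,-0.05,0,0,0,0.0],[0.85,0,0.05,0,0,0.0],[0.8,-0.05,0,0,0,0.0],[0.85,-0.05,0,0,0,0.0],[0.85,-0.05,0.05,0,0,0.0],[0.85,-0.05,0,0,0,0.0]]
max shift cm 0.8529361054615989 max deg 0.0 end [ 0.6156 -0.3042  0.0658]
```

Call:
move_arm(
  steps=[
    [0.9, -0.1, 0, 0, 0, 0],
    [0.9, 0, 0, 0, 0, 0],
    [0.9, -0.1, 0, 0, 0, 0],
    [0.9, 0, 0, 0, 0, 0],
    [0.8, -0.1, 0, 0, 0, 0],
    [0.8, 0, 0, 0, 0, 0],
    [0.8, 0, 0, 0, 0, 0],
    [0.8, 0, 0, 0, 0, 0],
  ],
)

```text
clock: 7.45
position: [0.6149, -0.3064, 0.0654]
eef_rot: [[0.433, -0.105, 0.895], [0.046, 0.995, 0.094], [-0.9, 0.001, 0.436]]
force: [-0.5, -0.2, 0.4]
opening: 0.0324
```

Call:
move_arm(
  steps=[
    [0, 0, 0, 0, 0, 0],
    [0, 0, 0, 0, 0, 0],
    [0, 0, 0, 0, 0, 0],
    [0, 0, 0, 0, 0, 0],
    [-0.3, 0, 0, 0, 0, 0],
    [-0.5, 0, 0, 0, 0, 0],
    [-0.6, 0, 0, 0, 0, 0],
    [-0.6, 0, 0, 0, 0, 0],
  ],
  grip=0,
)

```text
clock: 8.45
position: [0.6043, -0.3079, 0.0836]
eef_rot: [[0.432, -0.104, 0.896], [0.046, 0.995, 0.093], [-0.901, 0.001, 0.434]]
force: [0.5, 0.6, -2.7]
opening: 0.0042
```

Run:
```python
from plan import *
st(); c=cam('wrist','w5.png'); cam('scene','s5.png')
```

```text
8.45 p [ 0.6043 -0.3079  0.0836] F [ 0.5  0.6 -2.7] T [-0.13  0.75  0.02] op 0.0042 q [  5.  30.  31. 111. -60.  35.  84.]
[[0.432, -0.104, 0.896], [0.046, 0.995, 0.093], [-0.901, 0.001, 0.434]]
```

View pics/w5.png

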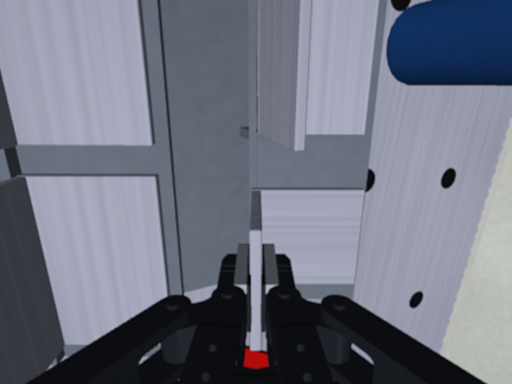

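Run:
```python
from plan import *
o=bot.get_obs(); p=np.array(o['position']);R=np.array(o['eef_rot']); R0=pose(BY)
p1=p-R[:,0]*.125
T=B(.54,.19,.0745); print(T)
plan([(p1,R,3),([.51,-.06,.205],R0,5),(T+[0,0,.125],R0,5),(T+[0,0,.02],R0,3)])
```

```text
[0.55246508 0.14994112 0.0745    ]
[[-4.2,0,0,0,0,0.0],[-4.1,0,0,0,0,0.0],[-4.2,0,0,0,0,0.0],[-0.3,5.1,-0.2,0.03,0.09,-0.01],[-0.3,5.2,-0.4,0.04,0.09,-0.01],[-0.3,5.1,-0.6,0.03,0.09,0.0],[-0.2,5.0,-0.7,0.04,0.09,-0.01],[-0.2,5.1,-1.0,0.03,0.09,-0.01]]
[[0.1,4.2,0.5,0,0,0.0],[0.1,4.3,0.6,0,0,0.0],[0.1,4.2,0.5,0,0,0.0],[0.1,4.3,0.6,0,0,0.0],[0.1,4.2,0.5,0,0,0.0],[3.5,0,0,0,0,0.0],[3.5,0,0,0,0,0.0],[3.5,0,0,0,0,0.0]]
max shift cm 5.223983154643591 max deg 5.671992791789768 end [0.5521 0.1496 0.0945]
```

View pics/s5.png

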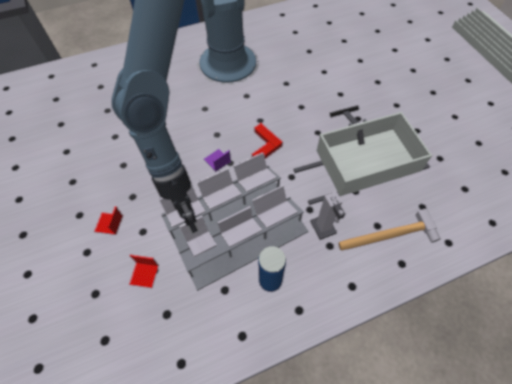

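Run:
```python
from plan import *
c=cam('scene'); W=cloud(c)
print(W[130:146:2,361].round(3)); print(W[138,355:368].round(3))
```

```text
[[0.505 0.217 0.09 ]
 [0.509 0.216 0.085]
 [0.511 0.217 0.078]
 [0.516 0.215 0.076]
 [0.52  0.213 0.073]
 [0.522 0.213 0.067]
 [0.528 0.21  0.066]
 [0.531 0.21  0.06 ]]
[[0.499 0.212 0.049]
 [0.501 0.214 0.051]
 [0.512 0.206 0.068]
 [0.516 0.206 0.072]
 [0.518 0.208 0.073]
 [0.517 0.213 0.07 ]
 [0.52  0.213 0.073]
 [0.519 0.217 0.07 ]
 [0.521 0.22  0.071]
 [0.505 0.24  0.043]
 [0.507 0.242 0.044]
 [0.508 0.246 0.043]
 [0.507 0.25  0.041]]
```

Call:
move_arm(
  steps=[
    [-4.2, 0, 0, 0, 0, 0],
    [-4.1, 0, 0, 0, 0, 0],
    [-4.2, 0, 0, 0, 0, 0],
    [-0.3, 5.1, -0.2, 0.03, 0.09, -0.01],
    [-0.3, 5.2, -0.4, 0.04, 0.09, -0.01],
    [-0.3, 5.1, -0.6, 0.03, 0.09, 0],
    [-0.2, 5.0, -0.7, 0.04, 0.09, -0.01],
    [-0.2, 5.1, -1.0, 0.03, 0.09, -0.01],
  ],
)

```text
clock: 9.6
position: [0.5106, -0.0605, 0.2047]
eef_rot: [[0.003, 0.067, 0.998], [0.001, 0.998, -0.067], [-1.0, 0.002, 0.003]]
force: [0.9, -0.2, -2.9]
opening: 0.0038
```

Call:
move_arm(
  steps=[
    [0.1, 4.2, 0.5, 0, 0, 0],
    [0.1, 4.3, 0.6, 0, 0, 0],
    [0.1, 4.2, 0.5, 0, 0, 0],
    [0.1, 4.3, 0.6, 0, 0, 0],
    [0.1, 4.2, 0.5, 0, 0, 0],
    [3.5, 0, 0, 0, 0, 0],
    [3.5, 0, 0, 0, 0, 0],
    [3.5, 0, 0, 0, 0, 0],
  ],
)

```text
clock: 10.6
position: [0.5524, 0.1483, 0.0935]
eef_rot: [[0.005, 0.065, 0.998], [0.002, 0.998, -0.065], [-1.0, 0.002, 0.005]]
force: [0.2, 0.2, -1.7]
opening: 0.0038
```

Run:
```python
from plan import *
st(); cam('wrist','w6.png'); cam('scene','s6.png')
```

```text
10.6 p [0.5524 0.1483 0.0935] F [ 0.2  0.2 -1.7] T [0.04 0.01 0.02] op 0.0038 q [-49.  27.  36. 110. -21.  49.  -5.]
[[0.005, 0.065, 0.998], [0.002, 0.998, -0.065], [-1.0, 0.002, 0.005]]
```

View pics/w6.png

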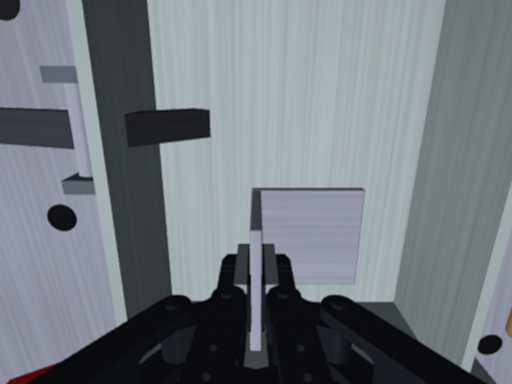

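View pics/s6.png

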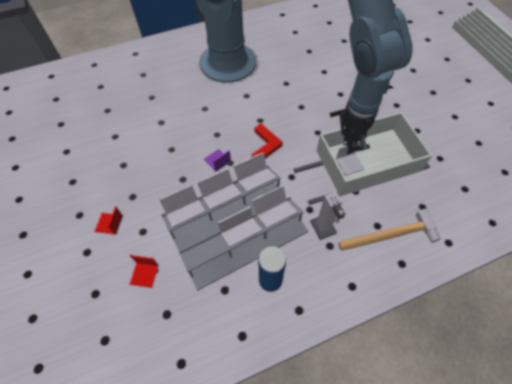

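Call:
move_arm(
  steps=[
    [0.6, 0, 0, 0, 0, 0],
    [0.6, 0, 0, 0, 0, 0],
    [0.4, 0, 0, 0, 0, 0],
    [0.3, 0, 0, 0, 0, 0],
    [0.2, 0, 0, 0, 0, 0],
    [0, 0, 0, 0, 0, 0],
    [0, 0, 0, 0, 0, 0],
    [0, 0, 0, 0, 0, 0],
  ],
)

```text
clock: 11.7
position: [0.5531, 0.1479, 0.0755]
eef_rot: [[0.005, 0.066, 0.998], [0.002, 0.998, -0.066], [-1.0, 0.003, 0.005]]
force: [-3.3, -0.9, 6.5]
opening: 0.004
```

Contact at z = 0.0755 with 6.5 N, which means it is on the floor. Release, rise, and go on to the bent one.

Run:
```python
from plan import *
o=bot.get_obs(); p=np.array(o['position']);R=np.array(o['eef_rot'])
up=-Rb[:,0]; g=BE+up*.006; pre=g+up*.06
p1=np.r_[p[:2],.20]
plan([(p1,R,3),([.53,-.03,.2],Rb,4),(pre+[0,0,.03],Rb,4),(pre,Rb,1)])
```

```text
[[-4.2,0,0,0,0,0.0],[-4.1,0,0,0,0,0.0],[-4.2,0,0.1,0,0,0.0],[0,-4.5,-0.3,-0.04,-0.03,0.0],[0,-4.4,-0.5,-0.04,-0.04,0.0],[0,-4.4,-0.6,-0.04,-0.03,0.01],[-0.2,-4.4,-0.8,-0.05,-0.03,0.0],[1.2,-4.6,1.2,0,0,0.0]]
[[1.1,-4.6,1.3,0,0,0.0],[1.2,-4.6,1.2,0,0,0.0],[1.2,-4.6,1.3,0,0,0.0],[2.9,0,-0.5,0,0,0.0]]
max shift cm 4.928488612140643 max deg 3.3408893411844596 end [ 0.604  -0.2068  0.1313]
```

Call:
move_arm(
  steps=[
    [0, 0, 0, 0, 0, 0],
    [0, 0, 0, 0, 0, 0],
    [0, 0, 0, 0, 0, 0],
    [0, 0, 0, 0, 0, 0],
    [-0.5, 0, 0, 0, 0, 0],
    [-1, 0, 0, 0, 0, 0],
    [-1, 0, 0, 0, 0, 0],
    [-1, 0, 0, 0, 0, 0],
  ],
  grip=0.35,
)

```text
clock: 12.7
position: [0.5527, 0.1477, 0.1097]
eef_rot: [[0.006, 0.066, 0.998], [0.001, 0.998, -0.066], [-1.0, 0.002, 0.006]]
force: [0.1, 0.0, -0.0]
opening: 0.0298
```

Call:
move_arm(
  steps=[
    [-3, 0, 0, 0, 0, 0],
    [-3, 0, 0, 0, 0, 0],
    [-3, 0, 0.1, 0, 0, 0],
    [0, -4.5, -0.3, -0.04, -0.03, 0],
    [0, -4.4, -0.5, -0.04, -0.04, 0],
    [0, -4.4, -0.6, -0.04, -0.03, 0.01],
    [-0.2, -4.4, -0.8, -0.05, -0.03, 0],
    [1.2, -4.6, 1.2, 0, 0, 0],
  ],
)

```text
clock: 13.7
position: [0.5468, -0.0749, 0.1899]
eef_rot: [[0.136, -0.105, 0.985], [0.017, 0.995, 0.103], [-0.991, 0.003, 0.137]]
force: [0.1, 1.2, 0.4]
opening: 0.0299
```

Call:
move_arm(
  steps=[
    [1.1, -4.6, 1.3, 0, 0, 0],
    [1.2, -4.6, 1.2, 0, 0, 0],
    [1.2, -4.6, 1.3, 0, 0, 0],
    [1.4, 0, -0.3, 0, 0, 0],
    [1.5, 0, -0.2, 0, 0, 0],
    [0, 0, 0, 0, 0, 0],
    [0, 0, 0, 0, 0, 0],
    [0, 0, 0, 0, 0, 0],
  ],
)

```text
clock: 14.7
position: [0.6042, -0.206, 0.1308]
eef_rot: [[0.136, -0.106, 0.985], [0.013, 0.994, 0.105], [-0.991, -0.001, 0.136]]
force: [-0.2, 0.6, -0.1]
opening: 0.03
```

Run:
```python
from plan import *
st(); c=cam('wrist','w7.png'); W=cloud(c); cam('scene','s7.png'); print(proj(c,BE))
n=Rb[:,2];ey=Rb[:,1];up=-Rb[:,0]
P=W.reshape(-1,3); P=P[np.isfinite(P).all(1)]; d=P-BE
a,b,s=d@n,d@ey,d@up
m=(s>.012)&(s<.034)&(abs(a)<.010)&(abs(b)<.06)
print(m.sum(),'a',np.percentile(a[m],[2,50,98]).round(4),'b',np.percentile(b[m],[1,99]).round(4),'s',np.percentile(s[m],[2,50,90,98]).round(4))
o=bot.get_obs(); d=o['position']-BE; print('tcp rel (n,y,up)',(d@n).round(4),(d@ey).round(4),(d@up).round(4))
plan([(BE+up*.007,Rb,8)])
```

```text
14.7 p [ 0.6042 -0.206   0.1308] F [-0.2  0.6 -0.1] T [-0.01  0.15 -0.02] op 0.03 q [-16.  29.  41. 106. -30.  49.  46.]
[[0.136, -0.106, 0.985], [0.013, 0.994, 0.105], [-0.991, -0.001, 0.136]]
(np.float64(257.7874894220785), np.float64(217.7201796734012))
1221 a [-0.0024 -0.0001  0.0023] b [-0.0421  0.0464] s [0.0204 0.0248 0.0255 0.0259]
tcp rel (n,y,up) -0.0004 0.0008 0.0659
[[0.7,0,0,0,0,0.0],[0.8,0,0,0,0,0.0],[0.7,0,0,0,0,0.0],[0.7,0,0,0,0,0.0],[0.8,0,0,0,0,0.0],[0.7,-0.1,0,0,0,0.0],[0.8,0,0.1,0,0,0.0],[0.7,0,0,0,0,0.0]]
max shift cm 0.806225774829855 max deg 0.0 end [ 0.6132 -0.2066  0.0724]
```

View pics/w7.png

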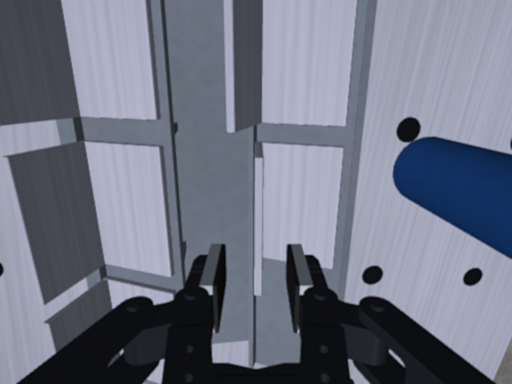

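View pics/s7.png

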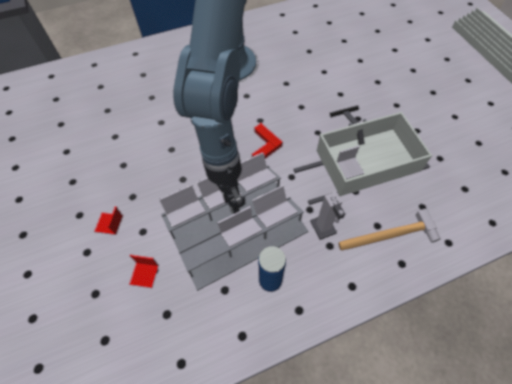

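Call:
move_arm(
  steps=[
    [0.8, 0, 0, 0, 0, 0],
    [0.8, 0, 0, 0, 0, 0],
    [0.8, 0, 0, 0, 0, 0],
    [0.8, 0.1, 0, 0, 0, 0],
    [0.8, 0, 0, 0, 0, 0],
    [0.8, 0, 0, 0, 0, 0],
    [0.8, 0, 0, 0, 0, 0],
    [0.8, 0, 0, 0, 0, 0],
  ],
)

```text
clock: 15.8
position: [0.6121, -0.2051, 0.066]
eef_rot: [[0.134, -0.105, 0.985], [0.013, 0.995, 0.104], [-0.991, -0.001, 0.135]]
force: [-0.5, 0.2, 0.2]
opening: 0.0301
```

Call:
move_arm(
  steps=[
    [0, 0, 0, 0, 0, 0],
    [0, 0, 0, 0, 0, 0],
    [0, 0, 0, 0, 0, 0],
    [0, 0, 0, 0, 0, 0],
    [0, 0, 0, 0, 0, 0],
    [-0.3, 0, 0, 0, 0, 0],
    [-0.5, 0, 0, 0, 0, 0],
    [-0.6, 0, 0, 0, 0, 0],
  ],
  grip=0,
  squeeze=70,
)

```text
clock: 16.8
position: [0.6074, -0.2057, 0.0796]
eef_rot: [[0.129, -0.104, 0.986], [0.013, 0.995, 0.103], [-0.992, -0.0, 0.13]]
force: [0.4, -0.1, -4.1]
opening: 0.0041
```

Run:
```python
from plan import *
st(); c=cam('wrist','w8.png')
o=bot.get_obs(); p=np.array(o['position']);R=np.array(o['eef_rot']); R0=pose(BY,-18)
p1=np.array([p[0]-.02,p[1],.215])
# flange centre ~ TCP ; bin place
upb=-R0[:,0]
T=B(.552,.31,.043)+upb*.031
print(T)
plan([(p1,R,3),([.53,-.03,.215],R0,5),(np.r_[T[:2],.21],R0,6),(T+[0,0,.025],R0,2)])
```

```text
16.8 p [ 0.6074 -0.2057  0.0796] F [ 0.4 -0.1 -4.1] T [-0.1   0.29  0.01] op 0.0041 q [-14.  33.  38. 106. -33.  45.  48.]
[[0.129, -0.104, 0.986], [0.013, 0.995, 0.103], [-0.992, -0.0, 0.13]]
[0.58277523 0.26803842 0.07248275]
[[-4.5,0.1,-0.1,0,0,0.0],[-4.6,0,0,0,0,0.0],[-4.5,0.1,-0.1,0,0,0.0],[-0.1,3.6,-0.8,0.04,0.09,0.0],[0,3.6,-0.9,0.03,0.09,0.01],[0.1,3.6,-1.1,0.04,0.09,0.0],[0.2,3.5,-1.1,0.03,0.09,0.0],[0.3,3.5,-1.3,0.04,0.09,0.01]]
[[-0.1,5.0,0.5,0,0,0.0],[0,5.0,0.5,0,0,0.0],[-0.1,5.0,0.5,0,0,0.0],[-0.1,5.1,0.5,0,0,0.0],[-0.1,5.0,0.5,0,0,0.0],[0,5.0,0.5,0,0,0.0],[5.3,0,1.8,0,0,0.0],[5.4,0,1.7,0,0,0.0]]
max shift cm 5.661271941887265 max deg 5.671992791789768 end [0.5823 0.2685 0.0972]
```

View pics/w8.png

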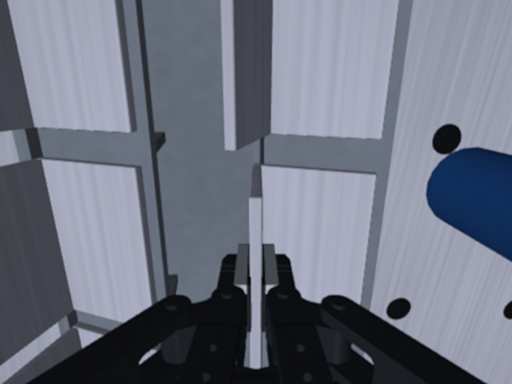

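Run:
```python
from plan import *
o=bot.get_obs(); p=np.array(o['position']);R=np.array(o['eef_rot']); R0=pose(BY,-18)
p1=np.array([p[0]-.02,p[1],.215])
T=B(.54,.31,.043)-R0[:,0]*.031
print(T)
plan([(p1,R,3),([.53,-.03,.215],R0,5),(np.r_[T[:2],.21],R0,6),(T+[0,0,.04],R0,2)])
```

```text
[0.57080746 0.26891727 0.07248275]
[[-4.5,0.1,-0.1,0,0,0.0],[-4.6,0,0,0,0,0.0],[-4.5,0.1,-0.1,0,0,0.0],[-0.1,3.6,-0.8,0.04,0.09,0.0],[0,3.6,-0.9,0.03,0.09,0.01],[0.1,3.6,-1.1,0.04,0.09,0.0],[0.2,3.5,-1.1,0.03,0.09,0.0],[0.3,3.5,-1.3,0.04,0.09,0.01]]
[[0,5.0,0.3,0,0,0.0],[0,5.0,0.3,0,0,0.0],[0,5.0,0.3,0,0,0.0],[0,5.0,0.3,0,0,0.0],[0,5.1,0.4,0,0,0.0],[-0.1,5.0,0.3,0,0,0.0],[4.7,0,1.5,0,0,0.0],[4.6,0,1.5,0,0,0.0]]
max shift cm 5.115662224971465 max deg 5.671992791789768 end [0.5706 0.2694 0.1127]
```

Call:
move_arm(
  steps=[
    [-4.5, 0.1, -0.1, 0, 0, 0],
    [-4.6, 0, 0, 0, 0, 0],
    [-4.5, 0.1, -0.1, 0, 0, 0],
    [-0.1, 3.6, -0.8, 0.04, 0.09, 0],
    [0, 3.6, -0.9, 0.03, 0.09, 0.01],
    [0.1, 3.6, -1.1, 0.04, 0.09, 0],
    [0.2, 3.5, -1.1, 0.03, 0.09, 0],
    [0.3, 3.5, -1.3, 0.04, 0.09, 0.01],
  ],
)

```text
clock: 17.85
position: [0.5305, -0.0278, 0.2143]
eef_rot: [[-0.312, 0.077, 0.947], [0.026, 0.997, -0.073], [-0.95, 0.002, -0.313]]
force: [0.8, -0.5, -4.2]
opening: 0.0037
```

Call:
move_arm(
  steps=[
    [0, 5, 0.3, 0, 0, 0],
    [0, 5, 0.3, 0, 0, 0],
    [0, 5, 0.3, 0, 0, 0],
    [0, 5, 0.3, 0, 0, 0],
    [0, 5.1, 0.4, 0, 0, 0],
    [-0.1, 5, 0.3, 0, 0, 0],
    [4.0, 0, 1.3, 0, 0, 0],
    [4.6, 0, 1.5, 0, 0, 0],
  ],
)

```text
clock: 18.85
position: [0.5731, 0.271, 0.1192]
eef_rot: [[-0.307, 0.073, 0.949], [0.025, 0.997, -0.069], [-0.952, 0.003, -0.308]]
force: [0.1, -0.4, -4.2]
opening: 0.0038
```

Run:
```python
from plan import *
st(); c=cam('wrist','w9.png'); cam('scene','s9.png')
R0=pose(BY,-18);T=B(.54,.31,.043)-R0[:,0]*.031
plan([(T+[0,0,.003],R0,8)])
```

```text
18.85 p [0.5731 0.271  0.1192] F [ 0.1 -0.4 -4.2] T [-0.12 -0.57 -0.  ] op 0.0038 q [-50.  42.  37.  88. -31.  77.  -9.]
[[-0.307, 0.073, 0.949], [0.025, 0.997, -0.069], [-0.952, 0.003, -0.308]]
[[0.4,0,0.2,0,0,0.0],[0.5,0,0.2,0,0,0.0],[0.4,0,0.2,0,0,0.0],[0.4,0.1,0.2,0,-0.01,0.0],[0.5,0,0.2,0,0,0.0],[0.4,0,0.2,0,0,0.0],[0.4,0,0.2,0,0,0.0],[0.4,0,0.1,0,0,0.0]]
max shift cm 0.5385164807134505 max deg 0.5729577951308232 end [0.5705 0.2688 0.076 ]
```

View pics/w9.png

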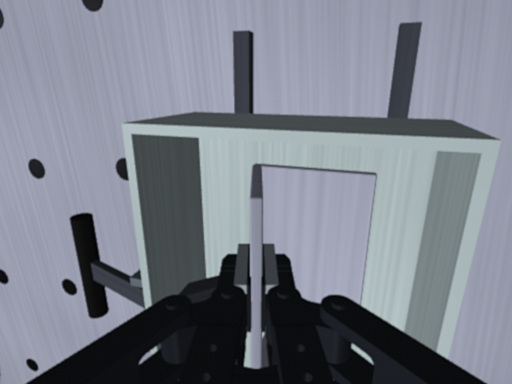

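View pics/s9.png

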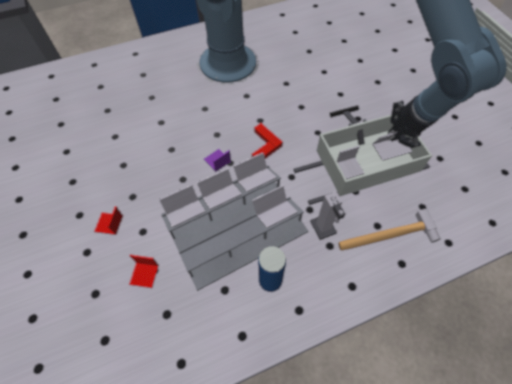

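Call:
move_arm(
  steps=[
    [0.5, 0, 0.2, 0, 0, 0],
    [0.5, 0, 0.2, 0, 0, 0],
    [0.5, -0.1, 0.2, 0, 0, 0],
    [0.5, -0.1, 0.2, 0, -0.01, 0],
    [0.5, 0, 0.2, 0, 0, 0],
    [0.5, 0, 0.2, 0, 0, 0],
    [0.4, 0, 0.1, 0, 0, 0],
    [0.3, 0, 0.1, 0, 0, 0],
  ],
)

```text
clock: 19.95
position: [0.5739, 0.2682, 0.0795]
eef_rot: [[-0.301, 0.075, 0.951], [0.025, 0.997, -0.071], [-0.953, 0.002, -0.302]]
force: [0.3, -0.5, -3.5]
opening: 0.0043
```

Call:
move_arm(
  steps=[
    [0.2, 0, 0, 0, 0, 0],
    [0.2, 0, 0, 0, 0, 0],
    [0.1, 0, 0, 0, 0, 0],
    [0.1, 0, 0, 0, 0, 0],
    [0, 0, 0, 0, 0, 0],
    [0, 0, 0, 0, 0, 0],
    [0, 0, 0, 0, 0, 0],
    [0, 0, 0, 0, 0, 0],
  ],
)

```text
clock: 20.95
position: [0.5723, 0.2683, 0.0743]
eef_rot: [[-0.3, 0.076, 0.951], [0.025, 0.997, -0.071], [-0.954, 0.002, -0.301]]
force: [-0.3, 0.3, -2.9]
opening: 0.0042
```

Call:
move_arm(
  steps=[
    [0.2, 0, 0.1, 0, 0, 0],
    [0.1, 0, 0, 0, 0, 0],
    [0, 0, 0, 0, 0, 0],
    [0, 0, 0, 0, 0, 0],
    [0, 0, 0, 0, 0, 0],
    [0, 0, 0, 0, 0, 0],
    [0, 0, 0, 0, 0, 0],
    [0, 0, 0, 0, 0, 0],
  ],
)

```text
clock: 21.95
position: [0.5729, 0.2684, 0.0721]
eef_rot: [[-0.299, 0.076, 0.951], [0.025, 0.997, -0.071], [-0.954, 0.003, -0.3]]
force: [-0.6, -0.2, 4.8]
opening: 0.004
```

Call:
move_arm(
  steps=[
    [0, 0, 0, 0, 0, 0],
    [0, 0, 0, 0, 0, 0],
    [0, 0, 0, 0, 0, 0],
    [0, 0, 0, 0, 0, 0],
    [-0.5, 0, 0, 0, 0, 0],
    [-1, 0, 0, 0, 0, 0],
    [-1.5, 0, 0, 0, 0, 0],
    [-1.5, 0, 0, 0, 0, 0],
  ],
  grip=0.28,
)

```text
clock: 22.95
position: [0.5867, 0.2671, 0.1156]
eef_rot: [[-0.299, 0.076, 0.951], [0.025, 0.997, -0.071], [-0.954, 0.003, -0.3]]
force: [-0.2, 0.3, -0.8]
opening: 0.0241
```

Run:
```python
from plan import *
st(); c=cam('wrist','w10.png'); c=cam('scene','s10.png'); 
o=bot.get_obs(); p=np.array(o['position']);R=np.array(o['eef_rot']); R0=pose(BY)
T=B(.3886,.225,.066)
plan([(p-R[:,0]*.09,R,3),(T+[0,0,.12],R0,5),(T+[0,0,.05],R0,8)])
```

```text
22.95 p [0.5867 0.2671 0.1156] F [-0.2  0.3 -0.8] T [-0.04 -0.27  0.01] op 0.0241 q [-49.  43.  37.  86. -31.  77.  -8.]
[[-0.299, 0.076, 0.951], [0.025, 0.997, -0.071], [-0.954, 0.003, -0.3]]
[[-3.0,0,0,0,0,0.0],[-3.0,0,0,0,0,0.0],[-3.0,0,0,0,0,0.0],[1.5,-1.7,-3.8,0,-0.06,0.0],[1.3,-1.7,-3.9,0,-0.06,0.0],[1.1,-1.7,-4.0,0,-0.06,0.0],[0.8,-1.7,-4.0,0,-0.06,0.0],[0.6,-1.7,-4.1,0,-0.06,0.0]]
[[0.9,0,0,0,0,0.0],[0.8,0,0,0,0,0.0],[0.9,0,0,0,0,0.0],[0.9,0,0,0,0,0.0],[0.9,0,0,0,0,0.0],[0.8,0,0,0,0,0.0],[0.9,0,0,0,0,0.0],[0.9,0,0,0,0,0.0]]
max shift cm 4.483302354291979 max deg 3.437746770784939 end [0.4041 0.196  0.116 ]
```

View pics/w10.png

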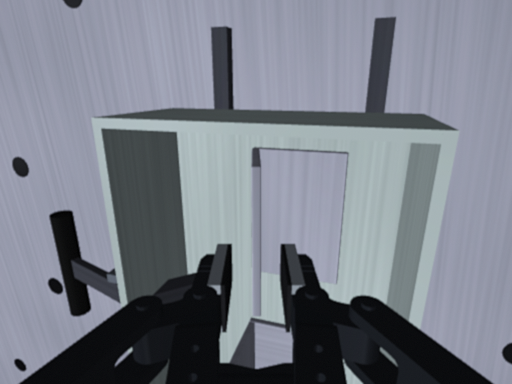

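View pics/s10.png

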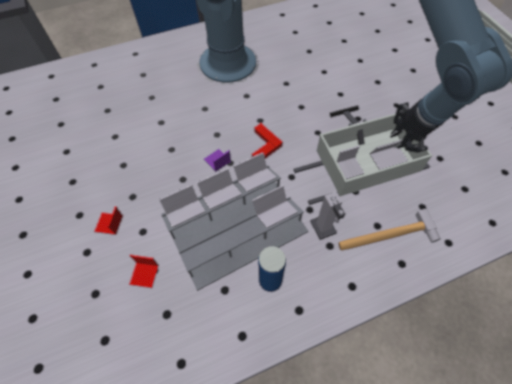

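Call:
move_arm(
  steps=[
    [-3, 0, 0, 0, 0, 0],
    [-3, 0, 0, 0, 0, 0],
    [-3, 0, 0, 0, 0, 0],
    [1.5, -1.7, -3.8, 0, -0.06, 0],
    [1.3, -1.7, -3.9, 0, -0.06, 0],
    [1.1, -1.7, -4, 0, -0.06, 0],
    [0.8, -1.7, -4, 0, -0.06, 0],
    [0.6, -1.7, -4.1, 0, -0.06, 0],
  ],
)

```text
clock: 24.05
position: [0.4007, 0.1952, 0.1837]
eef_rot: [[-0.004, 0.076, 0.997], [0.003, 0.997, -0.076], [-1.0, 0.002, -0.004]]
force: [-0.1, -0.4, 0.5]
opening: 0.0238
```

Call:
move_arm(
  steps=[
    [0.9, 0, 0, 0, 0, 0],
    [0.9, 0, 0, 0, 0, 0],
    [0.9, 0, 0, 0, 0, 0],
    [0.9, 0, 0, 0, 0, 0],
    [0.9, 0, 0, 0, 0, 0],
    [0.9, 0, 0, 0, 0, 0],
    [0.9, 0, 0, 0, 0, 0],
    [0.8, 0, 0, 0, 0, 0],
  ],
  grip=0.45,
  squeeze=30,
)

```text
clock: 25.05
position: [0.4015, 0.1958, 0.1124]
eef_rot: [[-0.006, 0.076, 0.997], [0.002, 0.997, -0.076], [-1.0, 0.002, -0.006]]
force: [0.7, -0.2, -0.1]
opening: 0.0382
```

Run:
```python
from plan import *
st(); c=cam('wrist','w11.png'); W=cloud(c); 
P=W.reshape(-1,3);P=P[np.isfinite(P).all(1)]; u=P@bx; v=P@by
m=(P[:,2]>.055)&(P[:,2]<.085)&(u>.36)&(u<.405)&(v>.232)&(v<.3)
print('bar u',np.percentile(u[m],[2,50,98]),'v',np.percentile(v[m],[2,98]),'ztop',np.percentile(P[m,2],[5,95,99]))
c=cam('top','t11.png'); W=cloud(c); P=W.reshape(-1,3);P=P[np.isfinite(P).all(1)]; u=P@bx; v=P@by
m=(P[:,2]>.05)&(P[:,2]<.085)&(u>.36)&(u<.405)&(v>.2)&(v<.31)
print('bar top u',np.percentile(u[m],[2,50,98]),'v',np.percentile(v[m],[2,98]),'ztop',np.percentile(P[m,2],[5,95,99]))
m=(P[:,2]>.105)&(P[:,2]<.12)&(P[:,0]>.47)&(P[:,0]<.70)&(P[:,1]>.05)&(P[:,1]<.38); print('rim v',np.percentile(v[m],[1,5,95,99]).round(4))
```

```text
25.05 p [0.4015 0.1958 0.1124] F [ 0.7 -0.2 -0.1] T [ 0.02  0.02 -0.01] op 0.0382 q [-74.  13.  47. 126. -13.  46. -23.]
[[-0.006, 0.076, 0.997], [0.002, 0.997, -0.076], [-1.0, 0.002, -0.006]]
bar u [0.38191528 0.39034747 0.40362738] v [0.23376409 0.29686091] ztop [0.06844251 0.07428564 0.0748315 ]
bar top u [0.38029061 0.38690673 0.39517773] v [0.20826764 0.22790194] ztop [0.06209622 0.07726072 0.08078351]
rim v [0.1278 0.1287 0.3763 0.3783]
```

View pics/w11.png

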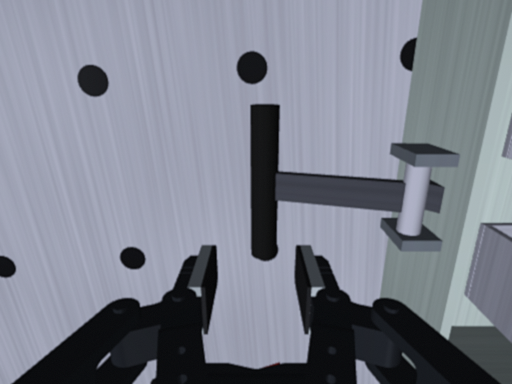

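View pics/t11.png

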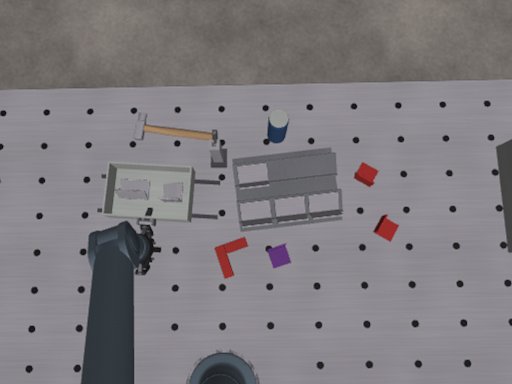

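Call:
move_arm(
  steps=[
    [0.7, 0, 0.2, 0, 0, 0],
    [0.7, 0, 0.1, 0, 0, 0],
    [0.7, 0, 0, 0, 0, 0],
    [0.7, 0, 0, 0, 0, 0],
    [0.7, 0, 0, 0, 0, 0],
    [0.7, 0, 0, 0, 0, 0],
    [0.6, 0, 0, 0, 0, 0],
    [0.4, 0, 0, 0, 0, 0],
  ],
)

```text
clock: 26.15
position: [0.4041, 0.1957, 0.0606]
eef_rot: [[-0.006, 0.076, 0.997], [0.002, 0.997, -0.076], [-1.0, 0.002, -0.006]]
force: [-0.4, 0.1, -0.1]
opening: 0.0385
```

Call:
move_arm(
  steps=[
    [0, 0, 0, 0, 0, 0],
    [0, 0, 0, 0, 0, 0],
    [0, 0, 0, 0, 0, 0],
    [0, 0, 0, 0, 0, 0],
    [0, 0, 0, 0, 0, 0],
    [0, 0, 0, 0, 0, 0],
    [0, 0, 0, 0, 0, 0],
    [0, 0, 0, 0, 0, 0],
  ],
  grip=0,
)

```text
clock: 27.15
position: [0.4058, 0.1956, 0.0615]
eef_rot: [[-0.003, 0.076, 0.997], [0.003, 0.997, -0.076], [-1.0, 0.003, -0.003]]
force: [4.5, -0.6, -2.5]
opening: 0.0146
```

Run:
```python
from plan import *
st()
th=np.radians(np.linspace(-15.8,31,17)); u=-8*np.cos(th); z=8*np.sin(th)
print(np.c_[-np.diff(z),np.diff(u)].round(2).tolist())
o=bot.get_obs(); print((o['position']@bx).round(4),(o['position']@by).round(4))
```

```text
27.15 p [0.4058 0.1956 0.0615] F [ 4.5 -0.6 -2.5] T [-0.35 -1.03 -0.03] op 0.0146 q [-69.  20.  42. 127. -21.  40. -16.]
[[-0.003, 0.076, 0.997], [0.003, 0.997, -0.076], [-1.0, 0.003, -0.003]]
[[-0.4, -0.1], [-0.4, -0.08], [-0.4, -0.06], [-0.41, -0.04], [-0.41, -0.02], [-0.41, 0.0], [-0.41, 0.02], [-0.41, 0.04], [-0.4, 0.06], [-0.4, 0.08], [-0.39, 0.11], [-0.39, 0.13], [-0.38, 0.14], [-0.37, 0.16], [-0.37, 0.18], [-0.36, 0.2]]
0.3904 0.2248
```

Call:
move_arm(
  steps=[
    [-0.4, 0, -0.1, 0, 0, 0],
    [-0.4, 0, -0.1, 0, 0, 0],
    [-0.4, 0, 0, 0, 0, 0],
    [-0.4, 0, 0, 0, 0, 0],
    [-0.4, 0, 0, 0, 0, 0],
    [-0.4, 0, 0, 0, 0, 0],
    [-0.4, 0, 0, 0, 0, 0],
    [-0.4, 0, 0, 0, 0, 0],
  ],
)

```text
clock: 28.15
position: [0.4032, 0.1958, 0.0931]
eef_rot: [[-0.003, 0.076, 0.997], [0.003, 0.997, -0.076], [-1.0, 0.002, -0.004]]
force: [6.0, -0.2, -7.9]
opening: 0.0148
```

Call:
move_arm(
  steps=[
    [-0.4, 0, 0.1, 0, 0, 0],
    [-0.4, 0, 0.1, 0, 0, 0],
    [-0.4, 0, 0.1, 0, 0, 0],
    [-0.4, 0, 0.1, 0, 0, 0],
    [-0.4, 0, 0.1, 0, 0, 0],
    [-0.4, 0, 0.2, 0, 0, 0],
    [-0.4, 0, 0.2, 0, 0, 0],
    [-0.3, 0, 0.2, 0, 0, 0],
  ],
)

```text
clock: 29.15
position: [0.4112, 0.1951, 0.1236]
eef_rot: [[-0.011, 0.075, 0.997], [0.002, 0.997, -0.075], [-1.0, 0.001, -0.011]]
force: [-1.9, 2.4, -5.1]
opening: 0.0149
```

Run:
```python
from plan import *
st(); cam('wrist','w12.png')
o=bot.get_obs(); print((o['position']@bx).round(4),(o['position']@by).round(4))
```

```text
29.15 p [0.4112 0.1951 0.1236] F [-1.9  2.4 -5.1] T [ 0.43  0.8  -0.03] op 0.0149 q [-73.  13.  47. 125. -13.  48. -22.]
[[-0.011, 0.075, 0.997], [0.002, 0.997, -0.075], [-1.0, 0.001, -0.011]]
0.396 0.2247
```

View pics/w12.png

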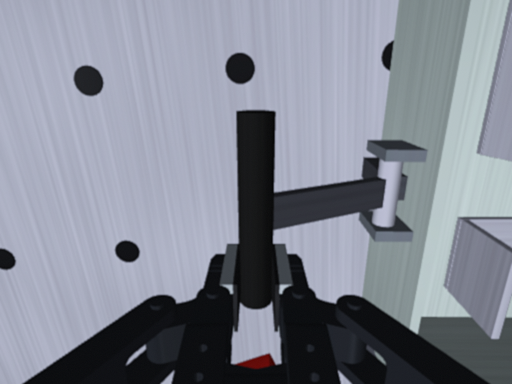

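Call:
move_arm(
  steps=[
    [-0.2, 0, 0.1, 0, 0, 0],
    [-0.2, 0, 0.1, 0, 0, 0],
    [-0.1, 0, 0, 0, 0, 0],
    [-0.1, 0, 0.1, 0, 0, 0],
    [0, 0, 0, 0, 0, 0],
    [0, 0, 0, 0, 0, 0],
    [0, 0, 0, 0, 0, 0],
    [0, 0, 0, 0, 0, 0],
  ],
)

```text
clock: 30.2
position: [0.4139, 0.1949, 0.1291]
eef_rot: [[-0.011, 0.075, 0.997], [0.002, 0.997, -0.075], [-1.0, 0.001, -0.011]]
force: [-5.8, 3.4, -4.4]
opening: 0.0142
```

```bash
cat > bar.py <<'E'
from plan import *
c=cam('wrist','w_%d.png'%int(bot.get_obs()['clock']*100)); W=cloud(c)
P=W.reshape(-1,3);P=P[np.isfinite(P).all(1)]; u=P@bx; v=P@by
m=(P[:,2]>.04)&(u>.36)&(u<.412)&(v>.264)&(v<.292)
print('bar u',np.percentile(u[m],[2,50,98]).round(4),'ztop',np.percentile(P[m,2],[50,90,95,99]).round(4)); st()
E
python3 bar.py
```

```text
bar u [0.3898 0.3974 0.4049] ztop [0.1345 0.1359 0.1362 0.1367]
30.25 p [0.4139 0.1949 0.1291] F [-5.3  2.9 -5.2] T [ 0.7   1.34 -0.02] op 0.0146 q [-73.  12.  47. 124. -13.  49. -22.]
[[-0.011, 0.075, 0.997], [0.002, 0.997, -0.075], [-1.0, 0.001, -0.011]]
```

Call:
move_arm(
  steps=[
    [0, 0, 0, 0, 0, 0],
    [0, 0, 0, 0, 0, 0],
    [-0.1, 0, 0, 0, 0, 0],
    [-0.1, 0, 0.1, 0, 0, 0],
    [-0.1, 0, 0, 0, 0, 0],
    [-0.1, 0, 0.1, 0, 0, 0],
    [0, 0, 0, 0, 0, 0],
    [0, 0, 0, 0, 0, 0],
  ],
  squeeze=60,
)

```text
clock: 31.25
position: [0.4139, 0.1947, 0.1297]
eef_rot: [[-0.011, 0.074, 0.997], [0.0, 0.997, -0.074], [-1.0, -0.001, -0.011]]
force: [0.1, 7.5, -30.1]
opening: 0.0134
```

```bash
python3 bar.py
```

```text
bar u [0.3899 0.3974 0.405 ] ztop [0.1347 0.136  0.1363 0.1368]
31.3 p [0.4139 0.1948 0.1297] F [  1.1   7.7 -30.3] T [ 1.68 -0.03 -0.05] op 0.0135 q [-73.  12.  47. 124. -12.  49. -22.]
[[-0.011, 0.074, 0.997], [0.0, 0.997, -0.074], [-1.0, -0.001, -0.011]]
```

Call:
move_arm(
  steps=[
    [0, 0, 0, 0, 0, 0],
    [0, 0, 0, 0, 0, 0],
    [0, 0, 0, 0, 0, 0],
    [0, 0, 0, 0, 0, 0],
    [-1, 0, 0, 0, 0, 0],
    [-2, 0, 0, 0, 0, 0],
    [-2, 0, 0, 0, 0, 0],
    [-3, 0, 0, 0, 0, 0],
  ],
  grip=0.5,
)

```text
clock: 32.3
position: [0.4187, 0.1939, 0.2147]
eef_rot: [[-0.006, 0.076, 0.997], [0.002, 0.997, -0.076], [-1.0, 0.001, -0.006]]
force: [0.1, 1.1, 0.2]
opening: 0.0426
```

Call:
move_arm(
  steps=[
    [-3, 0, 0, 0, 0, 0],
    [-2, 0, 0, 0, 0, 0],
    [-1, -4, 0, 0, 0, 0],
    [0, -5, 0, 0, 0, 0],
    [0, -5, 0, 0, 0, 0],
    [0, -5, 0, 0, 0, 0],
    [0, -3, 0, 0, 0, 0],
    [0, 0, 0, 0, 0, 0],
  ],
)

```text
clock: 33.3
position: [0.4029, -0.0278, 0.2738]
eef_rot: [[-0.005, 0.082, 0.997], [0.006, 0.997, -0.082], [-1.0, 0.005, -0.006]]
force: [-1.3, 0.3, 0.5]
opening: 0.0429
```

Run:
```python
from plan import *
st()
for n in ['scene','top']:
    c=cam(n,n+'_f.png'); W=cloud(c); P=W.reshape(-1,3);P=P[np.isfinite(P).all(1)]; u=P@bx; v=P@by
    m=(P[:,2]>.05)&(u>.37)&(u<.407)&(v>.2)&(v<.31)
    print(n,'bar u',np.percentile(u[m],[2,50,98]).round(4),'v',np.percentile(v[m],[2,98]).round(4),'ztop',np.percentile(P[m,2],[5,50,90,98]).round(4))
    m=(P[:,2]>.105)&(P[:,2]<.12)&(P[:,0]>.47)&(P[:,0]<.70)&(P[:,1]>.05)&(P[:,1]<.38); print('rim v',np.percentile(v[m],[1,5,95,99]).round(4),'u',np.percentile(u[m],[1,99]).round(4))
    im=c['frame'][90:300,90:440,::-1]; cv2.imwrite(f'pics/{n}_fz.png',cv2.resize(im,None,fx=2.2,fy=2.2,interpolation=cv2.INTER_CUBIC))
```

```text
33.3 p [ 0.4029 -0.0278  0.2738] F [-1.3  0.3  0.5] T [ 0.06 -0.01  0.03] op 0.0429 q [-66. -21.  55. 122.  18.  71. -24.]
[[-0.005, 0.082, 0.997], [0.006, 0.997, -0.082], [-1.0, 0.005, -0.006]]
scene bar u [0.3916 0.4013 0.4064] v [0.2066 0.2949] ztop [0.1254 0.1338 0.1368 0.1383]
rim v [0.1259 0.1267 0.374  0.3767] u [0.4783 0.6396]
top bar u [0.3874 0.3951 0.405 ] v [0.2083 0.297 ] ztop [0.1296 0.1351 0.1381 0.1408]
rim v [0.1278 0.1287 0.3767 0.3783] u [0.476 0.636]
```

View pics/scene_fz.png

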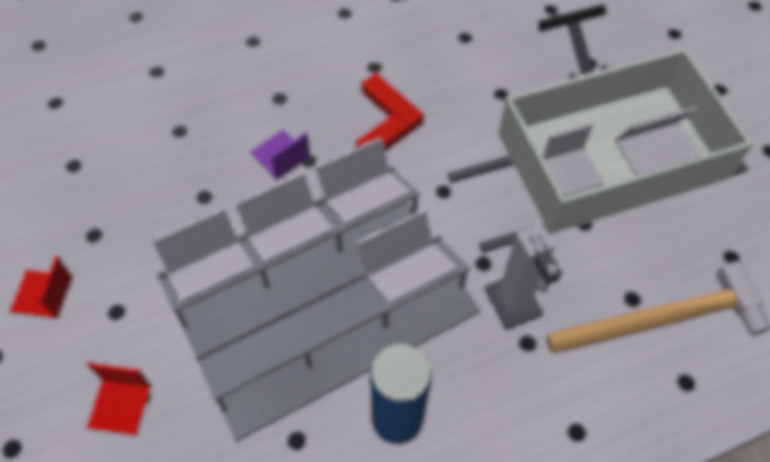

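View pics/top_fz.png

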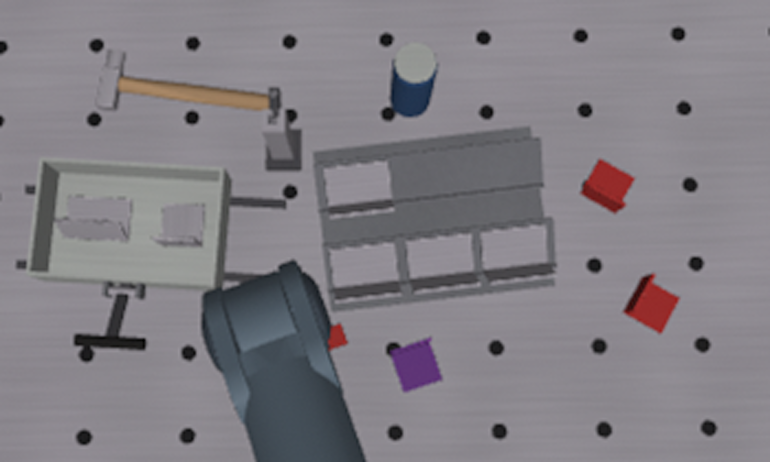

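```bash
python3 -c "
from station import bot
print(bot.finish_job())"
```

```text
the job is handed in; nothing more can be done
None
```

I did the job in the order asked and handed it in at about 33 s. The system gives no verdict.

1. **Lock:** I pushed the brake lever down with closed fingers until it stopped. The bar's top was then 74 mm above the table, with about 20 N on the tool.
2. **Sort:** I took the short bracket (far row, robot's right) and the bent one (far row, middle) and set both flat on the bin floor.
3. **Release:** I gripped the bar and raised the lever along its arc. The pads slipped at the top, so I pulled again with a firmer grip. At about 30 N the bar did not move, so it is against its upper stop.

**Last checks:**
- **Lever:** the bar's top is 134–138 mm above the table, where it was before locking.
- **Brackets:** both faulty ones stand inside the bin. The four good ones look unmoved in the pictures.
- **Cart:** the rim position along the rails matches the first picture to within 1 mm. The sideways force reached about 7.5 N during the last pull on the lever, close to the 8 N that moves the cart.
- **Other things:** the can, hammer and post look unmoved. The arm partly hid the magnet from above, but the side view shows it in place.
- **Robot:** the gripper is well clear and touches nothing. Joint 2 ended about 2.5° inside its range limit.

No check failed or disagreed.

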